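# Set up the folding splash shield along the spill tray

## Task

The folding splash shield lies face down beside the steel spill tray. Slide it, still lying flat, until its lower rail is flush along the tray edge it faces, so that it cannot skid, and then, before raising it, swing the red-footed kickstand over its spring's dead centre to its stop. Then tip the shield up until it stands upright on its lower rail, its back against the tray edge and the kickstand's foot inside the tray, and finish still gripping its black handle so that it cannot tip over; do not disturb the vial, the spirit lamp, its blue cap or the stack of dishes.

Things in the scene. Friction and masses are not known exactly. Their poses are not given: they have to be found in the camera images.
- tray: Open steel spill tray, 280 mm (its x) x 200 mm (its y), straight vertical walls 28 mm high and 4 mm thick, floor 3 mm thick, fixed to the bench; origin at the centre of its underside on the worktop. Three things stand fixed in it, all more than 95 mm from the edge that is used.
- tray_edge (a point): Middle of the outer face of the tray's edge that faces the shield (the wall on the tray's +y side), at worktop height. Its x axis runs along the edge, its y axis points level out of the tray towards the shield, z is up.
- shield: Splash shield, 0.45 to 0.75 kg: clear pane in an aluminium frame 220 mm wide, 175 high, 14 thick. Starts lying face down, lower rail towards the tray. Origin: middle of the lower rail's front bottom corner, on the worktop. x: along the rail; y: from lower rail to handle (up when it stands); z: out of its back (up while it lies). Kickstand hub at (35, 115, 34) mm; the rest lies under 50 mm.
- handle (a point): Centre of the shield's black handle bar, at (0, 212, 24) mm in the shield's axes: a round bar 10 mm thick, parallel to the lower rail, 92 mm clear between its two posts, with 32 mm of free space between the bar and the top rail. The round bar can turn between gripper pads. Axes as the shield's.
- rail_near (a point): One end of the lower rail's back bottom edge, at (-110, 0, 14) mm in the shield's axes: this edge meets the tray wall, both while the shield lies flush and when it stands flush.
- rail_far (a point): The other end of the same edge of the lower rail, at (110, 0, 14) mm in the shield's axes.
- kickstand (a joint): Kickstand angle a, rad: 0 stowed along the shield's back, pointing to the shield's -x side; 1.71 at its stop. A spring strut (dead centre near 0.86) drives it to the nearer end and holds it; about 1.5 N at the foot moves it over. In shield axes the leg points along (-cos a, -0.866 sin a, 0.5 sin a): it swings towards the lower rail while its foot rises.
- foot (a point): Centre of the kickstand's red foot (round, 16 mm thick), at the end of a straight steel leg 9 mm thick, 120 mm from the hub. Stowed, it lies 34 mm above the worktop.
- hub (a point): Pivot of the kickstand on the shield's back, 34 mm above the worktop while the shield lies.
- vial: Loose small amber glass vial with white cap, 40 x 40 x 58 mm, origin under its centre; bystander.
- lamp: Loose glass spirit lamp with violet spirit, 93 x 93 x 121 mm, origin under its centre; bystander.
- lamp_snuffer: Loose blue plastic lamp cap, 33 x 33 x 46 mm, origin under its centre; bystander.
- plates: Loose stack of cream culture dishes, 91 x 91 x 47 mm, origin under its centre; bystander.

How it is judged:
By the outcome, as a careful person would: the job done as asked, in the order asked, and still so for the second after the job is handed in, while the arm keeps its last pose, push and grip.
It also fails if it takes over 58 s, if anything falls off the work surface, if the arm or the gripper's body presses on something with over 40 N, if the wrist force passes 120 N, or if a joint passes its speed limit or range.

## Robot

A 6-joint arm with a two-finger parallel gripper is mounted at the origin on a cart in front of the work surface, level with it; the furniture and walls round the work are solid. World frame = base frame: x ahead of the robot, y to its left, z up, the work surface at z = 0. Lengths are in m, angles in rad, forces in N, time in s.
With the tool pointing down it reaches from about 0.275 to 0.775 m from the base axis. Payload 14.6 kg.
Tool frame: the origin (TCP) lies between the finger pads; the fingertips stand 14 mm ahead of it and the grasp point (between the pads) lies 5 mm behind it; z points along the fingers, y is the line along which they close (so a half turn about z gives the same grasp; the last joint's range is limited). The gripper opens to 85 mm and grips with 20 to 120 N. Pads are 22 mm wide; open, the fingers measure 114 mm over their backs; the gripper's body (76 mm by 85 mm) begins 54 mm behind the grasp point. The pads swing forward as they close: fully open they stand 13 mm farther back than shut.
Start: joints at [1.144, 0.263, -0.048, 1.259, 0, 1.415], TCP at [0.141, 0.506, 0.245] pointing down, gripper open.
Joint ranges: [-2.65, 2.65], [-0.89, 1.7], [-1.18, 1.37], [-2.13, 2.11], [-1.35, 1.29], [-3.14, 3.14]. Speed limits (rad/s): [1.89, 1.89, 2.57, 2.79, 3.14, 3.14].

## Interface

Orientations are given as a 3x3 rotation matrix whose columns are the frame's x, y, z axes.
In Python, from rig import sense, eyes, job gives the robot as it stands.
- The arm moves only by the shell command python3 -m inch 'ROWS' [OPENING] [FORCE]. ROWS is JSON, a list of rows, each an object with "xyz": the shift along the tool's x, y, z in cm, a list of three; "twist": the turn about the tool's z in rad. In form: [{"xyz": [x, y, z], "twist": twist}, ...]. A call has 1 to 12 rows; each row shifts and turns the commanded pose from where the row before left it, along the tool's axes as they then stand; what a row does not reach is not made up. A row lasts 1/8 s, in which the tool goes at most 62.5 mm and 10.7 degrees, less where a joint would pass 70% of its speed; a pose out of reach is approached as far as the arm can. A call with a gripper value outside its range is refused whole. OPENING is the finger opening in cm, from 0 to 8.54, set as the call begins (- or left out, the last holds). The fingers move at their own pace and stop on an object; FORCE is the grip in N (left out, the last holds). Time passes only in rows, so rows that do not move let the fingers close. It gives the time, the measured TCP pose, the force, the opening and the grip force at its end, in the units of the state.
- sense(): the state, without advancing time (a new reading comes with each control period).
- eyes.capture(name): name is "scene" or "top"; returns (picture, depth): 420x560x3 uint8, red, green, blue; 420x560 float32, m along the optical axis (not along the pixel's ray), 0 where there is no reading.
- eyes.camera_model(name): a dict with "fx", "fy", "cx", "cy" (pixels), "dist" ([k1, k2, p1, p2, k3] as OpenCV has them; the pictures are not rectified), "camera_from_world" (4x4, takes a point from world to camera coordinates). Camera axes: x right, y up, looking along -z (the intrinsics and any distortion apply to the point x, -y, -z); pixel columns grow to the right and rows downward; lengths in m; the calibration is good to about 2 mm. A picture is of the moment at which its call begins. camera_model takes no time and is no camera call.
- job.job_done(): hands the job in; it is judged then, once.
The state is a dict: "time": time; "q": joint angles; "qvel": joint speeds; "tau": joint torques, N m; "tcp_pos": TCP position; "tool_rot": TCP orientation; "contact_force": force on the tool from outside, world axes, zero at the start; "moment": the same for the moment, N m; "width": finger opening in m; "finger_force": force on a finger pad.
Only numpy, scipy, OpenCV 4.12 (cv2) and the standard library are available. Lean on these libraries where they do the work, as an engineer would, in place of code of your own. Each camera call takes 0.05 s, during which the arm holds its last target. There are 200 camera calls.

## Working session

There is one attempt and no reset: what is moved stays moved. The work goes in short steps, Python scripts to look and compute and a shell command to move; the robot and the scene stay as the last step left them, time stands still between calls to the robot, and variables do not carry over. Pictures are saved under pics/ and viewed, at most 10 in all, crops included, and the job is handed in when it is done.

```bash
ls; mkdir -p pics; python3 - <<'E'
from rig import sense, eyes, job
import cv2,numpy as np
s=sense();print(s['time'],s['tcp_pos'],np.round(s['tool_rot'],3).tolist(),s['width'])
for n in('scene','top'):
    p,d=eyes.capture(n);cv2.imwrite(f'pics/{n}0.png',p[:,:,::-1]);np.savez(f'{n}0.npz',p=p,d=d)
    m=eyes.camera_model(n);print(n,m['fx'],m['fy'],m['cx'],m['cy'],m['dist'],np.round(m['camera_from_world'],3).tolist())
E
```

```text
pics
0.0 [0.1408333  0.50550246 0.24479944] [[-0.963, 0.268, -0.0], [0.268, 0.963, -0.001], [0.0, -0.001, -1.0]] 0.08545724495981946
scene 415.2502987050768 415.2502987050768 275.72230101817553 204.3686206608479 [-0.02457214  0.          0.          0.          0.        ] [[0.807, -0.591, 0.006, -0.492], [0.393, 0.544, 0.741, -0.183], [-0.441, -0.595, 0.672, -1.054], [0.0, 0.0, 0.0, 1.0]]
top 378.85721072358734 378.85721072358734 280.8557541623276 209.37527813459977 [-0.04283587  0.          0.          0.          0.        ] [[-0.015, -1.0, 0.024, -0.131], [0.987, -0.011, 0.157, -0.532], [-0.157, 0.026, 0.987, -1.016], [0.0, 0.0, 0.0, 1.0]]
```

View pics/top0.png

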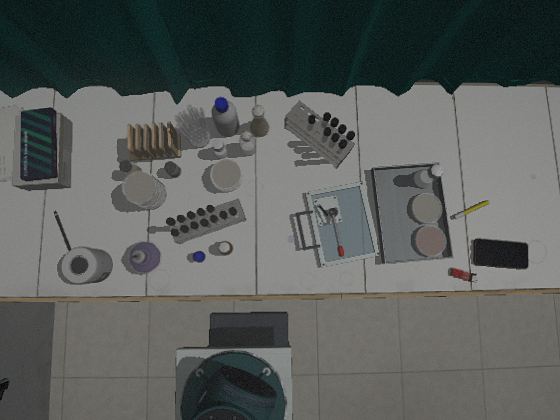

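View pics/scene0.png

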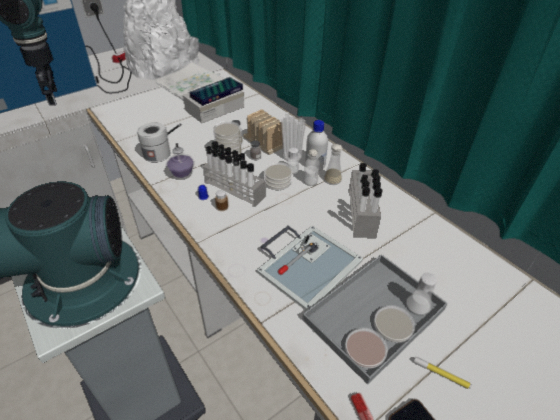

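The top view shows the tray on the right, with corners near (373,167), (440,164), (450,260) and (380,263). The shield is to its left, with its lower rail from (360,183) to (377,262), its handle near (303,230) and the red foot near (340,250). The scene view agrees. Next I'll enlarge the top view to get exact pixels.

```bash
cat >h.py <<'E'
import numpy as np,cv2
from rig import sense,eyes,job
def ray(n,uv):
    m=eyes.camera_model(n);K=np.array([[m['fx'],0,m['cx']],[0,m['fy'],m['cy']],[0,0,1]])
    a=cv2.undistortPoints(np.array(uv,float).reshape(-1,1,2),K,np.array(m['dist']))[:,0]
    T=m['camera_from_world'];T=np.array(T);R=T[:3,:3];c=-R.T@T[:3,3]
    d=np.c_[a[:,0],-a[:,1],-np.ones(len(a))]@R
    return c,d
def onz(n,uv,z):
    c,d=ray(n,uv);z=np.broadcast_to(z,len(d));return c+d*((z-c[2])/d[:,2])[:,None]
def pix(n,P):
    m=eyes.camera_model(n);K=np.array([[m['fx'],0,m['cx']],[0,m['fy'],m['cy']],[0,0,1]])
    T=np.array(m['camera_from_world']);q=np.atleast_2d(P)@T[:3,:3].T+T[:3,3]
    return cv2.projectPoints(q*[1,-1,-1],np.zeros(3),np.zeros(3),K,np.array(m['dist']))[0][:,0]
def crop(n,p,u,v,w,h,s,name):
    cv2.imwrite(name,cv2.resize(p[v:v+h,u:u+w,::-1],None,fx=s,fy=s,interpolation=cv2.INTER_CUBIC))
E
python3 - <<'E'
from h import *
p=np.load('top0.npz')['p']
p=np.clip(p*1.3,0,255).astype('uint8')
crop('top',p,285,155,170,115,4.7,'pics/topc.png')
E
```

```text
(no output)
```

View pics/topc.png

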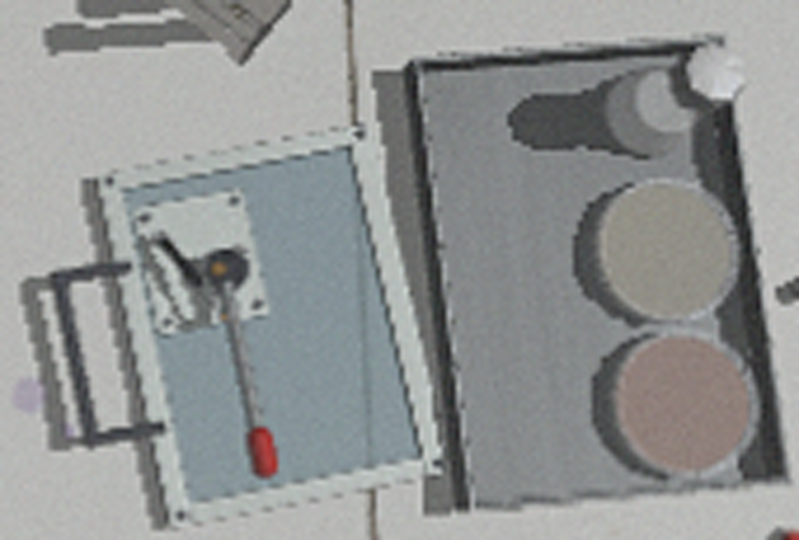

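```bash
cat >>h.py <<'E'
def c2p(c,u=285,v=155,s=4.7): return (np.array(c,float)+.5)/s-.5+[u,v]
def fitframe(L,W): # 2D rigid fit: local pts L -> world W ; returns angle, t, residual
    a=L-L.mean(0);b=W-W.mean(0);th=np.arctan2((a[:,0]*b[:,1]-a[:,1]*b[:,0]).sum(),(a*b).sum())
    R=np.array([[np.cos(th),-np.sin(th)],[np.sin(th),np.cos(th)]]);t=W.mean(0)-R@L.mean(0)
    return th,R,t,W-(L@R.T+t)
E
python3 - <<'E'
from h import *
S=onz('top',c2p([(368,125),(441,470),(175,527),(103,178)]),.014)
th,R,t,r=fitframe(np.array([[.11,0],[-.11,0],[-.11,.175],[.11,.175]]),S[:,:2])
print('shield',th,t,'res',np.round(r*1e3,1).tolist())
H=onz('top',c2p([(72,355)]),.024);F=onz('top',c2p([(262,452),(225,268)]),.034)
print('handle',H,R@[0,.212]+t,'foot/hub',F[:,:2],R@[-.085,.115]+t,R@[.035,.115]+t)
T=onz('top',c2p([(407,63),(458,510),(789,483),(722,38)]),.028)
th2,R2,t2,r2=fitframe(np.array([[.14,.1],[-.14,.1],[-.14,-.1],[.14,-.1]]),T[:,:2])
print('tray',th2,t2,np.round(r2*1e3,1).tolist(),'edge',R2@[0,.1]+t2)
i=R2.T
print('shield in edge frame',i@(t-t2)-[0,.1],'dth',th-th2)
D=np.load('top0.npz')['d']
for c in [(72,355),(105,350),(262,452),(390,220),(410,75),(450,430),(520,350)]:
    u=c2p([c])[0];c0,d=ray('top',[u]);z=D[int(round(u[1])),int(round(u[0]))];print(c,np.round(c0+d[0]*z,3))
for n,uv in [('vial',(225,247)),('snuf',(198,256)),('lamp',(143,256)),('rack',(205,220)),('rack2',(320,130)),('bottle',(260,112))]:
    c0,d=ray('top',[uv]);print(n,np.round(c0+d[0]*D[uv[1],uv[0]],3))
print(np.round(pix('scene',np.r_[R@[0,.212]+t,.024]),1))
E
```

```text
shield 0.17608503309088117 [ 0.50812182 -0.40156057] res [[-0.5, 1.6], [1.6, 5.9], [0.8, -3.4], [-2.0, -4.0]]
handle [[ 0.47331461 -0.19163588  0.024     ]] [ 0.47098441 -0.19283872] foot/hub [[ 0.41307255 -0.30251953]
 [ 0.52371814 -0.28437959]] [ 0.40429088 -0.30322881] [ 0.52243532 -0.28220763]
tray 0.06538843152118011 [ 0.52137194 -0.51303077] [[-2.6, 0.5], [1.9, 2.4], [1.2, -1.8], [-0.5, -1.1]] edge [ 0.51483775 -0.41324448]
shield in edge frame [-0.00593813  0.01209777] dth 0.11069660156970106
(72, 355) [ 0.473 -0.191  0.029]
(105, 350) [ 0.478 -0.214  0.001]
(262, 452) [ 0.413 -0.301  0.043]
(390, 220) [ 0.559 -0.396 -0.005]
(410, 75) [ 0.647 -0.408  0.018]
(450, 430) [ 0.426 -0.424  0.008]
(520, 350) [ 0.475 -0.471  0.004]
vial [0.426 0.015 0.058]
snuf [0.404 0.09  0.045]
lamp [0.403 0.222 0.099]
rack [0.49  0.056 0.14 ]
rack2 [ 0.745 -0.249  0.089]
bottle [ 0.78  -0.084  0.133]
[[276.3 235.7]]
```

```bash
cat >>h.py <<'E'
def go(x,y,z,yaw=None): # needed shift in tool axes cm, then twist so that tool y axis has heading yaw+90deg
    s=sense();R=np.array(s['tool_rot']);d=np.array([x,y,z])-s['tcp_pos']
    ty=np.arctan2(R[1,1],R[0,1]);tw=0 if yaw is None else -((yaw+np.pi/2-ty+np.pi/2)%np.pi-np.pi/2)
    print('t',round(s['time'],2),'tcp',np.round(s['tcp_pos'],4),'yaw',round(ty-np.pi/2,4),'F',np.round(s['contact_force'],1),'w',round(s['width'],4),'ff',s['finger_force'])
    print('need cm',np.round(R.T@d*100,2),'twist',round(tw,3),'R',np.round(R[:2,:2],3).tolist())
E
python3 -m inch '[{"xyz":[-3.4,-3.9,0]},{"xyz":[-3.4,-3.9,0]},{"xyz":[-3.4,-3.9,0]},{"xyz":[-3.4,-3.9,0]},{"xyz":[-3.4,-3.9,0]},{"xyz":[-3.4,-3.9,0]},{"xyz":[-3.4,-3.9,0]},{"xyz":[-3.4,-3.9,0]},{"xyz":[-3.4,-3.9,0]},{"xyz":[-3.4,-3.9,0]},{"xyz":[-3.4,-3.9,0]},{"xyz":[-3.4,-3.9,0]}]' 3.2 40
python3 -c "
from h import *
go(.473,-.192,.08,.176)"
```

```text
t 0.1 tcp [0.1409 0.5055 0.2449] yaw -0.2717 F [-0.1 -0.7  0.1] w 0.0858 ff 0.0
need cm [-50.72 -58.26  16.54] twist -0.448 R [[-0.963, 0.268], [0.268, 0.963]]invalid input at $[0]: expected keys xyz, twist
```

Twist has to be given in every row.

```bash

python3 -m inch '[{"xyz":[-3.4,-3.9,0],"twist":0},{"xyz":[-3.4,-3.9,0],"twist":0},{"xyz":[-3.4,-3.9,0],"twist":0},{"xyz":[-3.4,-3.9,0],"twist":0},{"xyz":[-3.4,-3.9,0],"twist":0},{"xyz":[-3.4,-3.9,0],"twist":0},{"xyz":[-3.4,-3.9,0],"twist":0},{"xyz":[-3.4,-3.9,0],"twist":0},{"xyz":[-3.4,-3.9,0],"twist":0},{"xyz":[-3.4,-3.9,0],"twist":0},{"xyz":[-3.4,-3.9,0],"twist":0},{"xyz":[-3.4,-3.9,0],"twist":0}]' 3.2 40
python3 -c "
from h import *
go(.473,-.192,.08,.176)"
```

```text
time: 1.6
tcp_pos: [0.4086, -0.0564, 0.2452]
tool_rot: [[-0.963, 0.269, -0.0], [0.269, 0.963, 0.0], [0.0, 0.0, -1.0]]
contact_force: [0.7, 0.7, 0.0]
width: 0.0318
finger_force: 0.0
t 1.6 tcp [ 0.4086 -0.0564  0.2452] yaw -0.2722 F [0.7 0.7 0. ] w 0.0318 ff 0.0
need cm [ -9.85 -11.33  16.52] twist -0.448 R [[-0.963, 0.269], [0.269, 0.963]]
```

```bash

python3 -m inch '[{"xyz":[-3.3,-3.8,0],"twist":0},{"xyz":[-3.3,-3.8,0],"twist":0},{"xyz":[-3.2,-3.7,0],"twist":0},{"xyz":[0,0,4],"twist":-0.15},{"xyz":[0,0,4],"twist":-0.15},{"xyz":[0,0,4],"twist":-0.148},{"xyz":[0,0,4],"twist":0},{"xyz":[0,0,0],"twist":0}]'
python3 - <<'E'
from h import *
go(.473,-.192,.021,.176)
p,d=eyes.capture('scene');crop('scene',p,225,190,160,110,5,'pics/sc1.png')
E
```

```text
time: 2.6
tcp_pos: [0.4708, -0.1888, 0.0834]
tool_rot: [[-0.985, -0.175, -0.004], [-0.175, 0.985, 0.003], [0.004, 0.003, -1.0]]
contact_force: [-0.1, -0.7, 0.7]
width: 0.0322
finger_force: 0.0
t 2.6 tcp [ 0.4708 -0.1888  0.0834] yaw 0.176 F [-0.1 -0.7  0.7] w 0.0322 ff 0.0
need cm [-0.18 -0.37  6.23] twist -0.0 R [[-0.985, -0.175], [-0.175, 0.985]]
```

View pics/sc1.png

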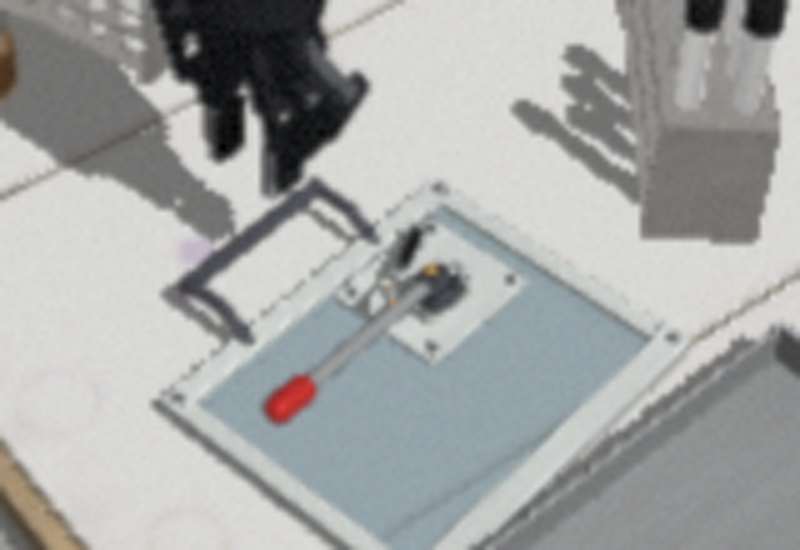

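Crop of the scene view: the bar's ends are at (318,185) and (180,285). Its middle falls within 2 px of where I predicted it, and the fingers are above it. I'll descend and close.

```bash

python3 -m inch '[{"xyz":[-0.2,-0.3,2],"twist":0},{"xyz":[0,0,2],"twist":0},{"xyz":[0,0,1.5],"twist":0},{"xyz":[0,0,0.6],"twist":0},{"xyz":[0,0,0],"twist":0}]'
python3 -m inch '[{"xyz":[0,0,0],"twist":0},{"xyz":[0,0,0],"twist":0},{"xyz":[0,0,0],"twist":0},{"xyz":[0,0,0],"twist":0}]' 0 40
python3 - <<'E'
from h import *
go(.473,-.192,.021,.176)
E
```

```text
time: 3.28
tcp_pos: [0.4754, -0.1927, 0.0252]
tool_rot: [[-0.985, -0.175, 0.001], [-0.175, 0.985, -0.001], [-0.001, -0.001, -1.0]]
contact_force: [0.5, -0.6, -0.2]
width: 0.0323
finger_force: 0.0
time: 3.78
tcp_pos: [0.4753, -0.1923, 0.0252]
tool_rot: [[-0.984, -0.175, 0.001], [-0.175, 0.984, -0.0], [-0.001, -0.0, -1.0]]
contact_force: [-1.5, 2.6, 8.9]
width: 0.0087
finger_force: 39.1
t 3.77 tcp [ 0.4753 -0.1923  0.0252] yaw 0.1764 F [-1.5  2.6  8.9] w 0.0087 ff 39.08151090145111
need cm [0.22 0.07 0.42] twist 0.0 R [[-0.984, -0.175], [-0.175, 0.984]]
```

```bash

python3 -m inch '[{"xyz":[0,0,0],"twist":0},{"xyz":[-0.5,-0.15,0],"twist":0.02},{"xyz":[-0.5,-0.15,0],"twist":0.02},{"xyz":[-0.5,-0.15,0],"twist":0.02},{"xyz":[-0.5,-0.15,0],"twist":0.02},{"xyz":[-0.5,-0.15,0],"twist":0.02},{"xyz":[-0.3,-0.15,0],"twist":0.011},{"xyz":[0,0,0],"twist":0},{"xyz":[0,0,0],"twist":0}]' 0 80
python3 - <<'E'
from h import *
go(.504,-.2017,.0252,.0654)
p,d=eyes.capture('top');np.savez('top1.npz',p=p,d=d)
p=np.clip(p*1.3,0,255).astype('uint8')
crop('top',p,285,155,170,115,4.7,'pics/topc1.png')
E
```

```text
time: 4.9
tcp_pos: [0.5025, -0.1969, 0.025]
tool_rot: [[-0.998, -0.065, -0.002], [-0.065, 0.998, 0.001], [0.002, 0.001, -1.0]]
contact_force: [-9.7, 6.5, 16.5]
width: 0.0071
finger_force: 79.3
t 4.9 tcp [ 0.5025 -0.1969  0.025 ] yaw 0.065 F [-9.7  6.5 16.5] w 0.0071 ff 79.31634306907654
need cm [-0.12 -0.49 -0.03] twist -0.0 R [[-0.998, -0.065], [-0.065, 0.998]]
```

View pics/topc1.png

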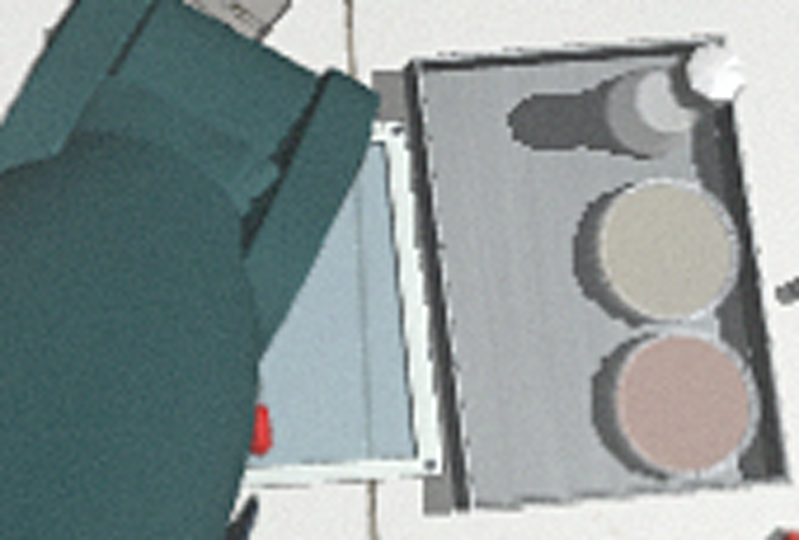

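The rail's edge runs from (402,122) to (440,475) in the crop, parallel to the wall and about 4 mm from it. I'll push it the rest of the way.

```bash

python3 -m inch '[{"xyz":[0,-0.15,0],"twist":0},{"xyz":[0,-0.15,0],"twist":0},{"xyz":[0,-0.15,0],"twist":0},{"xyz":[0,-0.1,0],"twist":0},{"xyz":[0,0,0],"twist":0}]'
python3 -m inch '[{"xyz":[0,-0.1,0],"twist":0},{"xyz":[0,-0.1,0],"twist":0},{"xyz":[0,-0.1,0],"twist":0},{"xyz":[0,0,0],"twist":0}]'

```

```text
time: 5.58
tcp_pos: [0.5038, -0.2012, 0.0252]
tool_rot: [[-0.998, -0.066, 0.001], [-0.066, 0.998, 0.004], [-0.001, 0.004, -1.0]]
contact_force: [-2.7, 15.1, 17.9]
width: 0.007
finger_force: 79.7
time: 6.08
tcp_pos: [0.5037, -0.2016, 0.0252]
tool_rot: [[-0.998, -0.067, 0.001], [-0.067, 0.998, 0.009], [-0.001, 0.009, -1.0]]
contact_force: [-2.9, 33.9, 26.6]
width: 0.007
finger_force: 81.0
```

```bash

python3 -m inch '[{"xyz":[0,0,0],"twist":0},{"xyz":[0,0,0],"twist":0},{"xyz":[0,0,0],"twist":0}]' 0 20
python3 -m inch '[{"xyz":[0,0.3,0],"twist":0},{"xyz":[0,0,0],"twist":0},{"xyz":[0,0,0],"twist":0},{"xyz":[0,0,-2.5],"twist":0},{"xyz":[0,0,-4],"twist":0},{"xyz":[0,0,-4],"twist":0},{"xyz":[0,0,-4],"twist":0}]' 3.2
python3 - <<'E'
from h import *
c=np.cos(.0654);s=np.sin(.0654);R=np.array([[c,-s],[s,c]])
# shield pose from handle x known: origin in edge frame (-.006,0)
o=np.array([.5148,-.4132])+R@[-.006,0]
for q in [(-.060,.145),(-.060,.118),(-.032,.058),(-.018,.047)]: print(q,R@q+o)
a=R@[-.060,.145]+o
go(a[0],a[1],.045,.0654)
E
```

```text
time: 6.45
tcp_pos: [0.5037, -0.2016, 0.0252]
tool_rot: [[-0.998, -0.067, 0.001], [-0.067, 0.998, 0.009], [-0.001, 0.009, -1.0]]
contact_force: [-2.2, 34.0, 26.9]
width: 0.0071
finger_force: 81.0
time: 7.32
tcp_pos: [0.504, -0.2035, 0.1707]
tool_rot: [[-0.998, -0.065, 0.0], [-0.065, 0.998, -0.0], [-0.0, -0.0, -1.0]]
contact_force: [0.5, 0.4, -1.1]
width: 0.0317
finger_force: 0.0
(-0.06, 0.145) [ 0.43946485 -0.27282331]
(-0.06, 0.118) [ 0.4412294  -0.29976559]
(-0.032, 0.058) [ 0.47309074 -0.35780742]
(-0.018, 0.047) [ 0.4877797  -0.36786896]
t 7.33 tcp [ 0.504  -0.2035  0.1707] yaw 0.0648 F [ 0.5  0.4 -1.1] w 0.0317 ff 0.0
need cm [ 6.89 -6.5  12.57] twist -0.001 R [[-0.998, -0.065], [-0.065, 0.998]]
```

```bash

python3 -m inch '[{"xyz":[3.5,-1,0],"twist":0},{"xyz":[3.4,-1,0],"twist":0},{"xyz":[0,0,0],"twist":0},{"xyz":[0,0,0],"twist":0}]' 0 20
python3 - <<'E'
from h import *
go(.4395,-.2728,.045,.0654)
p,d=eyes.capture('scene');np.savez('sc2.npz',p=p,d=d);p=np.clip(p*1.2,0,255).astype('uint8');crop('scene',p,240,210,160,110,5,'pics/sc2.png')
E
```

```text
time: 7.82
tcp_pos: [0.437, -0.2279, 0.1694]
tool_rot: [[-0.998, -0.065, 0.0], [-0.065, 0.998, -0.0], [-0.0, -0.0, -1.0]]
contact_force: [0.7, 0.8, -0.2]
width: -0.0002
finger_force: 0.0
t 7.83 tcp [ 0.437  -0.2279  0.1694] yaw 0.0647 F [ 0.7  0.8 -0.2] w -0.0002 ff 0.0
need cm [ 0.05 -4.5  12.44] twist -0.001 R [[-0.998, -0.065], [-0.065, 0.998]]
```

View pics/sc2.png

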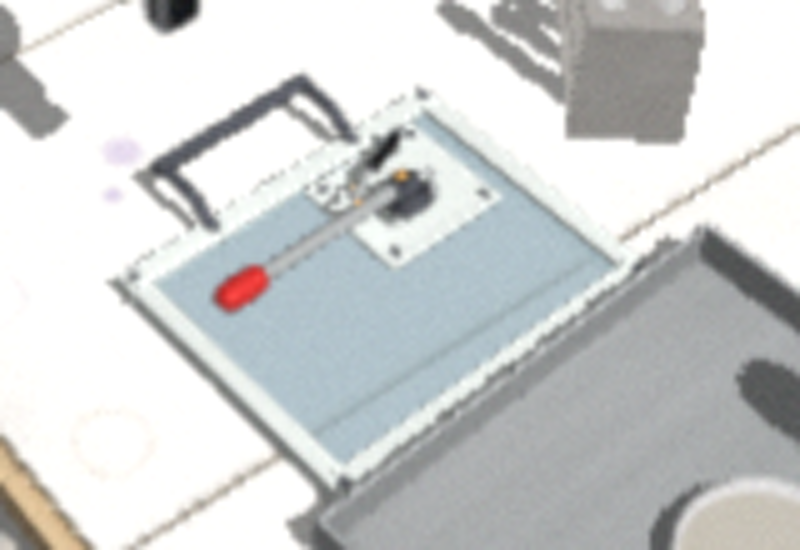

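The lower rail lies along the tray wall from (340,485) to (635,260) with no visible gap. The foot is at (242,290) and the hub at (405,195).

```bash
python3 - <<'E'
from h import *
f=lambda c:c2p([c],240,210,5)
print('foot',onz('scene',f((242,290)),.034),'hub',onz('scene',f((403,190)),.036))
c=np.cos(.0654);s=np.sin(.0654);R=np.array([[c,-s],[s,c]]);o=np.array([.5148,-.4132])+R@[-.006,0]
print('pred',R@[-.085,.115]+o,R@[.035,.115]+o)
print('handle', onz('scene',f((232,122)),.026),R@[0,.212]+o)
print('corner', onz('scene',f((118,283)),.014),R@[-.11,.175]+o, onz('scene',f((422,90)),.014),R@[.11,.175]+o)
E
```

```text
foot [[ 0.42416635 -0.30588764  0.034     ]] hub [[ 0.53178708 -0.30368724  0.036     ]]
pred [ 0.4164789  -0.30439301] [ 0.53622236 -0.2965506 ]
handle [[ 0.49512392 -0.20474697  0.026     ]] [ 0.49495791 -0.20204534]
corner [[ 0.38576035 -0.25225648  0.014     ]] [ 0.38761114 -0.24615511] [[ 0.60410337 -0.2387959   0.014     ]] [ 0.60714082 -0.23177737]
```

```bash

python3 -m inch '[{"xyz":[0,-4.5,0],"twist":0},{"xyz":[0,0,4],"twist":0},{"xyz":[0,0,4],"twist":0},{"xyz":[0,0,3],"twist":0},{"xyz":[0,0,2],"twist":0},{"xyz":[0,0,0],"twist":0}]'
python3 - <<'E'
from h import *
go(.4395,-.2728,.039,.0654)
E
```

```text
time: 8.62
tcp_pos: [0.4395, -0.2718, 0.0381]
tool_rot: [[-0.998, -0.066, -0.002], [-0.066, 0.998, 0.002], [0.002, 0.002, -1.0]]
contact_force: [-0.2, 0.0, -0.0]
width: -0.0001
finger_force: 0.0
t 8.62 tcp [ 0.4395 -0.2718  0.0381] yaw 0.066 F [-0.2  0.  -0. ] w -0.0001 ff 0.0
need cm [ 0.01 -0.1  -0.09] twist 0.001 R [[-0.998, -0.066], [-0.066, 0.998]]
```

```bash

python3 -m inch '[{"xyz":[0,-1,-0.2],"twist":0},{"xyz":[0,-1,-0.2],"twist":0},{"xyz":[-0.1,-1,-0.2],"twist":0},{"xyz":[-0.1,-1,-0.2],"twist":0},{"xyz":[-0.1,-1,-0.2],"twist":0}]'
python3 -m inch '[{"xyz":[-0.6,-0.9,-0.4],"twist":0},{"xyz":[-0.6,-0.9,-0.4],"twist":0},{"xyz":[-0.6,-0.9,-0.4],"twist":0},{"xyz":[-0.6,-0.9,-0.4],"twist":0}]'
python3 - <<'E'
from h import *
p,d=eyes.capture('scene');p=np.clip(p*1.2,0,255).astype('uint8');crop('scene',p,220,180,200,150,4,'pics/sc3.png')
E
```

```text
time: 9.25
tcp_pos: [0.4466, -0.3232, 0.0509]
tool_rot: [[-0.998, -0.065, 0.002], [-0.065, 0.998, -0.001], [-0.002, -0.001, -1.0]]
contact_force: [2.0, 4.3, 3.2]
width: -0.0002
finger_force: 1.8
time: 9.75
tcp_pos: [0.4725, -0.3574, 0.0655]
tool_rot: [[-0.998, -0.065, -0.0], [-0.065, 0.998, -0.001], [0.0, -0.001, -1.0]]
contact_force: [0.0, -1.1, -0.0]
width: 0.0
finger_force: 0.0
```

View pics/sc3.png

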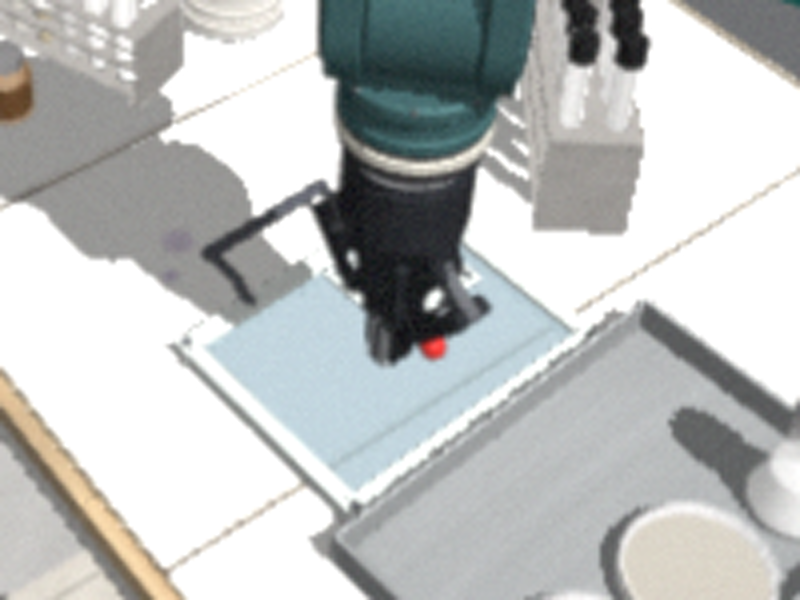

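The red foot is at (432,347) in the crop and the push force has dropped to zero, so it seems to have gone over. I'll lift away and check where the foot is.

```bash

python3 -m inch '[{"xyz":[0,0,-4],"twist":0},{"xyz":[0,0,-4],"twist":0},{"xyz":[0,3,-3],"twist":0},{"xyz":[0,5,0],"twist":0},{"xyz":[0,5,0],"twist":0},{"xyz":[0,2,0],"twist":0},{"xyz":[0,0,0],"twist":0}]' 3.2 40
python3 - <<'E'
from h import *
p,d=eyes.capture('scene');np.savez('sc4.npz',p=p,d=d)
h=p.astype(int);m=(h[...,0]>120)&(h[...,1]<70)&(h[...,2]<70);m[:180]=0;m[340:]=0;v,u=np.nonzero(m);k=(u>230)&(u<420)
print('red px',u[k].mean(),v[k].mean(),k.sum())
c=np.cos(.0654);s=np.sin(.0654);R=np.array([[c,-s],[s,c]]);o=np.array([.5148,-.4132])+R@[-.006,0]
for a in (0,.86,1.4,1.71):
    x,y,z=.035-.12*np.cos(a),.115-.104*np.sin(a),.034+.06*np.sin(a);print(a,pix('scene',np.r_[R@[x,y]+o,z]))
p=np.clip(p*1.2,0,255).astype('uint8');crop('scene',p,240,190,180,130,4.4,'pics/sc4.png')
hd=R@[0,.212]+o;go(hd[0]+.003,hd[1],.0225,.0654)
E
```

```text
time: 10.68
tcp_pos: [0.4624, -0.2064, 0.1756]
tool_rot: [[-0.998, -0.067, 0.0], [-0.067, 0.998, -0.001], [-0.0, -0.001, -1.0]]
contact_force: [-0.3, -0.5, 0.0]
width: 0.0317
finger_force: 0.0
red px 354.7741935483871 250.19354838709677 31
0 [[285.18678721 268.63953707]]
0.86 [[320.83974817 267.67931865]]
1.4 [[345.73071295 257.78155585]]
1.71 [[356.40505695 250.30447605]]
t 10.72 tcp [ 0.4626 -0.2074  0.1755] yaw 0.0658 F [ 0.3 -0.2 -0.3] w 0.0317 ff 0.0
need cm [-3.56  0.31 15.3 ] twist 0.0 R [[-0.998, -0.066], [-0.066, 0.998]]
```

View pics/sc4.png

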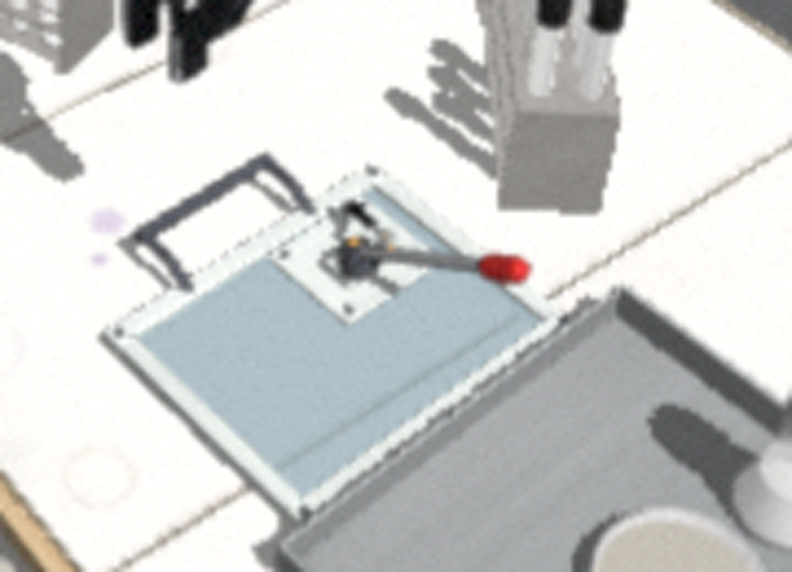

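The foot is at pixel (354.8,250.2), and the position predicted for the stop is (356.4,250.3). So the kickstand is fully over and the rail is still flush. Next I'll grip the handle again.

```bash

python3 -m inch '[{"xyz":[-3.6,0.4,0],"twist":0},{"xyz":[0,0,4],"twist":0},{"xyz":[0,0,4],"twist":0},{"xyz":[0,0,4],"twist":0},{"xyz":[0,0,2.5],"twist":0},{"xyz":[0,0,0.7],"twist":0},{"xyz":[0,0,0],"twist":0}]' 3.2
python3 -m inch '[{"xyz":[0,0,0],"twist":0},{"xyz":[0,0,0],"twist":0},{"xyz":[0,0,0],"twist":0},{"xyz":[0,0,0],"twist":0}]' 0 50

```

```text
time: 11.6
tcp_pos: [0.4982, -0.2014, 0.0234]
tool_rot: [[-0.998, -0.064, -0.0], [-0.064, 0.998, -0.0], [0.0, -0.0, -1.0]]
contact_force: [-0.0, -0.8, -0.2]
width: 0.032
finger_force: 0.0
time: 12.1
tcp_pos: [0.4986, -0.2012, 0.0243]
tool_rot: [[-0.998, -0.065, 0.002], [-0.065, 0.998, -0.001], [-0.002, -0.002, -1.0]]
contact_force: [-1.3, -1.6, 6.6]
width: 0.008
finger_force: 49.0
```

```bash

python3 -m inch '[{"xyz":[0,-0.22,-0.9],"twist":0},{"xyz":[0,-0.07,-0.94],"twist":0},{"xyz":[0,-0.33,-1.8],"twist":0},{"xyz":[0,0,0],"twist":0}]'
python3 -m inch '[{"xyz":[0,-0.48,-1.77],"twist":0},{"xyz":[0,-0.64,-1.7],"twist":0},{"xyz":[0,0,0],"twist":0}]'

```

```text
time: 12.6
tcp_pos: [0.4988, -0.207, 0.0609]
tool_rot: [[-0.998, -0.065, 0.002], [-0.065, 0.998, -0.001], [-0.002, -0.001, -1.0]]
contact_force: [0.6, 0.6, -5.4]
width: 0.0079
finger_force: 48.7
time: 12.98
tcp_pos: [0.4992, -0.2179, 0.0947]
tool_rot: [[-0.998, -0.065, 0.001], [-0.065, 0.998, 0.0], [-0.001, -0.0, -1.0]]
contact_force: [-0.9, 3.1, -1.9]
width: 0.0077
finger_force: 48.7
```

```bash

python3 -m inch '[{"xyz":[0,-0.8,-1.6],"twist":0},{"xyz":[0,-0.93,-1.55],"twist":0},{"xyz":[0,-1.07,-1.45],"twist":0},{"xyz":[0,0,0],"twist":0}]'
python3 -m inch '[{"xyz":[0,-1.19,-1.34],"twist":0},{"xyz":[0,-1.32,-1.22],"twist":0},{"xyz":[0,-1.42,-1.09],"twist":0},{"xyz":[0,0,0],"twist":0}]'

```

```text
time: 13.48
tcp_pos: [0.5003, -0.2444, 0.1402]
tool_rot: [[-0.998, -0.066, -0.001], [-0.066, 0.998, 0.003], [0.0, 0.003, -1.0]]
contact_force: [-2.8, 13.9, 6.0]
width: 0.008
finger_force: 49.4
time: 13.98
tcp_pos: [0.5033, -0.2832, 0.1779]
tool_rot: [[-0.998, -0.066, 0.001], [-0.066, 0.998, 0.003], [-0.001, 0.003, -1.0]]
contact_force: [-7.1, 22.9, 27.5]
width: 0.0077
finger_force: 52.1
```

```bash

python3 -m inch '[{"xyz":[0.1,0.05,-0.2],"twist":0},{"xyz":[0,-1.52,-0.98],"twist":0},{"xyz":[0,-1.6,-0.86],"twist":0},{"xyz":[0,0,0],"twist":0}]'

```

```text
time: 14.48
tcp_pos: [0.505, -0.3156, 0.198]
tool_rot: [[-0.998, -0.065, 0.002], [-0.065, 0.998, 0.001], [-0.002, 0.001, -1.0]]
contact_force: [-1.9, 11.9, 17.3]
width: 0.0079
finger_force: 50.5
```

```bash

python3 -m inch '[{"xyz":[0,-1.66,-0.74],"twist":0},{"xyz":[0,-1.74,-0.54],"twist":0},{"xyz":[0,-1.79,-0.38],"twist":0},{"xyz":[0,0,0],"twist":0}]'

```

```text
time: 14.98
tcp_pos: [0.5085, -0.3686, 0.2138]
tool_rot: [[-0.998, -0.065, 0.001], [-0.065, 0.998, -0.001], [-0.001, -0.001, -1.0]]
contact_force: [-0.0, 2.6, 9.3]
width: 0.0079
finger_force: 52.0
```

```bash
python3 - <<'E'
from h import *
go(.5148+.01*.065,-.4132-.010,.2125)
p,d=eyes.capture('scene');p=np.clip(p*1.2,0,255).astype('uint8');crop('scene',p,230,130,200,150,4,'pics/sc5.png')
E
```

```text
t 14.97 tcp [ 0.5085 -0.3686  0.2138] yaw 0.0646 F [-0.   2.6  9.3] w 0.0079 ff 51.972023248672485
need cm [-0.34 -5.5   0.13] twist 0 R [[-0.998, -0.065], [-0.065, 0.998]]
```

View pics/sc5.png

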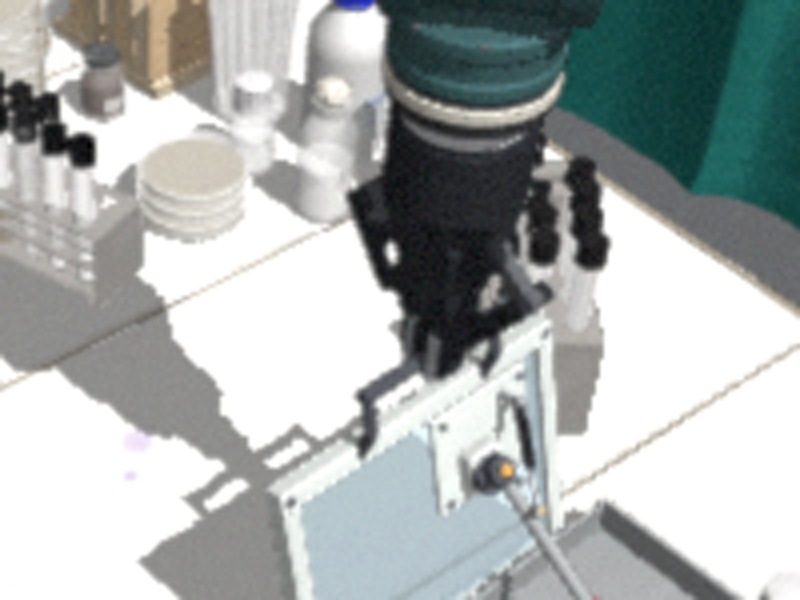

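The shield is about 75° up, gripped at (440,365), with its kickstand heading over the tray wall at (585,590). I'll finish the arc.

```bash

python3 -m inch '[{"xyz":[0,-1.82,-0.19],"twist":0},{"xyz":[0,-1.3,-0.04],"twist":0},{"xyz":[0,-1.0,0],"twist":0},{"xyz":[0,0,0],"twist":0}]'
python3 -m inch '[{"xyz":[0,-0.5,0.03],"twist":0},{"xyz":[0,-0.45,0.03],"twist":0},{"xyz":[0,-0.3,0.03],"twist":0},{"xyz":[0,0,0],"twist":0}]'

```

```text
time: 15.52
tcp_pos: [0.5107, -0.4092, 0.2155]
tool_rot: [[-0.998, -0.065, -0.0], [-0.065, 0.998, 0.0], [-0.0, 0.0, -1.0]]
contact_force: [2.0, 1.1, -2.3]
width: 0.0075
finger_force: 52.1
time: 16.02
tcp_pos: [0.5114, -0.4215, 0.2151]
tool_rot: [[-0.998, -0.065, -0.0], [-0.065, 0.998, -0.0], [0.0, -0.0, -1.0]]
contact_force: [1.3, -0.6, -3.5]
width: 0.0076
finger_force: 51.2
```

```bash

python3 -m inch '[{"xyz":[0,0,0.1],"twist":0},{"xyz":[0,0,0.1],"twist":0},{"xyz":[0,0,0],"twist":0}]'
python3 -m inch '[{"xyz":[0,0,0.1],"twist":0},{"xyz":[0,0,0.1],"twist":0},{"xyz":[0,0,0],"twist":0}]'

```

```text
time: 16.4
tcp_pos: [0.5116, -0.422, 0.2149]
tool_rot: [[-0.998, -0.065, 0.002], [-0.065, 0.998, -0.003], [-0.001, -0.003, -1.0]]
contact_force: [-1.1, -1.5, 10.4]
width: 0.0073
finger_force: 52.8
time: 16.77
tcp_pos: [0.5117, -0.4229, 0.2148]
tool_rot: [[-0.998, -0.065, 0.003], [-0.065, 0.998, -0.006], [-0.003, -0.006, -1.0]]
contact_force: [-4.0, -3.1, 25.2]
width: 0.0077
finger_force: 54.3
```

```bash

python3 -m inch '[{"xyz":[0,0,-0.1],"twist":0},{"xyz":[0,-0.1,0],"twist":0},{"xyz":[0,0,0],"twist":0}]'
cat >chk.py <<'E'
from h import *
s=sense();print(s['time'],s['tcp_pos'],s['contact_force'],s['width'])
c=np.cos(.0654);si=np.sin(.0654);R=np.array([[c,-si],[si,c]]);e=np.array([.5148,-.4132])
p,d=eyes.capture('scene');np.savez('sc6.npz',p=p,d=d)
v,u=np.nonzero(d);c0,dd=ray('scene',np.c_[u,v]);P=c0+dd*d[v,u][:,None]
L=np.c_[(P[:,:2]-e)@R,P[:,2]]
rng=np.random.default_rng(0)
def fit(k,name):
    Q=L[k];best=None
    for _ in range(500):
        q=Q[rng.choice(len(Q),3,0)]
        try:w=np.linalg.solve(np.c_[q[:,0],q[:,2],np.ones(3)],q[:,1])
        except Exception:continue
        if abs(w[0])>.2 or abs(w[1])>.6: continue
        i=abs(Q[:,0]*w[0]+Q[:,2]*w[1]+w[2]-Q[:,1])<.004
        if best is None or i.sum()>best.sum():best=i
    q=Q[best];w=np.linalg.lstsq(np.c_[q[:,0],q[:,2],np.ones(len(q))],q[:,1],rcond=None)[0]
    print(name,len(Q),best.sum(),'yaw',round(w[0],4),'lean',round(w[1],4),'y at z=0',round(w[2]*1e3,1),'x range',q[:,0].min(),q[:,0].max(),'z',q[:,2].min(),q[:,2].max())
x,y,z=L.T
fit((abs(x)<.125)&(abs(y)<.06)&(z>.045)&(z<.172),'back')
k=(abs(x)<.145)&(abs(y)<.02)&(z>.022)&(z<.034);print('wall-top y hist',np.histogram(y[k],bins=np.arange(-.02,.021,.004)))
p=np.clip(p*1.2,0,255).astype('uint8');crop('scene',p,250,140,180,140,4.2,'pics/sc6.png')
E
python3 chk.py
```

```text
time: 17.15
tcp_pos: [0.5117, -0.4233, 0.2148]
tool_rot: [[-0.998, -0.065, 0.002], [-0.065, 0.998, -0.004], [-0.002, -0.005, -1.0]]
contact_force: [-2.4, -1.7, 17.6]
width: 0.0078
finger_force: 53.5
17.15 [ 0.51165631 -0.42331781  0.21475665] [-2.43330147 -1.68917729 17.57665629] 0.007806750574168377
back 2106 1610 yaw -0.0136 lean -0.0284 y at z=0 3.7 x range -0.1186147936821098 0.10350424026603325 z 0.0450127303740655 0.17199270395787591
wall-top y hist (array([  8,   6,  14, 169,  35, 149,   3,   1,   0,   0]), array([-0.02 , -0.016, -0.012, -0.008, -0.004,  0.   ,  0.004,  0.008,
        0.012,  0.016,  0.02 ]))
```

```bash
cat >>chk.py <<'E'
def loc(f):
    d=np.load(f)['d'];v,u=np.nonzero(d);c0,dd=ray('scene',np.c_[u,v]);P=c0+dd*d[v,u][:,None]
    return np.c_[(P[:,:2]-e)@R,P[:,2]]
for f in('sc4.npz','sc6.npz'):
    A=loc(f);k=(abs(A[:,0]+.02)<.18)&(A[:,1]>.0)&(A[:,1]<.35)&(abs(A[:,2])<.008)
    if f=='sc6.npz':k&=(A[:,1]>.05)
    q=A[k];w=np.linalg.lstsq(np.c_[q[:,:2],np.ones(len(q))],q[:,2],rcond=None)[0];print(f,'bench dz/dx,dz/dy,z0',np.round(w,4),len(q))
    k=(abs(A[:,0])<.12)&(A[:,1]>-.085)&(A[:,1]<-.02)&(A[:,2]<.01);q=A[k];print(' floor z',np.median(q[:,2]),len(q))
    for x0 in(-.125,.12):
        k=(abs(A[:,0]-x0)<.012)&(abs(A[:,1])<.03)&(A[:,2]>.02)&(A[:,2]<.036);print(' wall top at x',x0,k.sum(),np.round(np.percentile(A[k,1],[5,50,95])*1e3,1) if k.any() else '')
A=loc('sc6.npz')
for lo in np.arange(0,.18,.015):
    k=(abs(A[:,0])<.12)&(abs(A[:,1])<.03)&(A[:,2]>lo)&(A[:,2]<lo+.015);print(round(lo,3),k.sum(),np.round(np.percentile(A[k,1],[10,50,90])*1e3,1))
E
python3 chk.py
```

```text
17.2 [ 0.51167035 -0.42331876  0.21477165] [-2.81782315 -2.18843474 17.50355464] 0.007894308139034212
back 2107 1573 yaw -0.0143 lean -0.0306 y at z=0 4.2 x range -0.11841089661807629 0.103032067314756 z 0.04506235983898643 0.17199720908643124
wall-top y hist (array([  8,   5,  16, 174,  35, 141,   3,   3,   0,   0]), array([-0.02 , -0.016, -0.012, -0.008, -0.004,  0.   ,  0.004,  0.008,
        0.012,  0.016,  0.02 ]))
sc4.npz bench dz/dx,dz/dy,z0 [ 0.0047 -0.0146  0.0026] 9596
 floor z 0.0016235968948001833 2235
 wall top at x -0.125 26 [-8.1 -7.2 -4. ]
 wall top at x 0.12 19 [-20.2  -6.8  -5.1]
sc6.npz bench dz/dx,dz/dy,z0 [ 0.0005 -0.001  -0.0014] 9504
 floor z 0.0016076706416251474 2099
 wall top at x -0.125 43 [-7.9 -5.1  8.1]
 wall top at x 0.12 16 [-20.6  -6.8  -4. ]
0.0 772 [-26.6 -15.2  -6.6]
0.015 456 [-7.6 -4.7  2.7]
0.03 207 [0.7 2.3 3.2]
0.045 192 [0.7 2.4 3.7]
0.06 191 [-0.1  2.5  3.4]
0.075 166 [-1.9  2.5  3.5]
0.09 216 [-3.   2.3  3.7]
0.105 300 [-23.7  -0.7   3.5]
0.12 349 [-16.7  -1.1   3.8]
0.135 308 [-9.8  0.9  3.9]
0.15 154 [-2.3 -1.2  3.2]
0.165 312 [-2.4  1.3  9.5]
```

View pics/sc6.png

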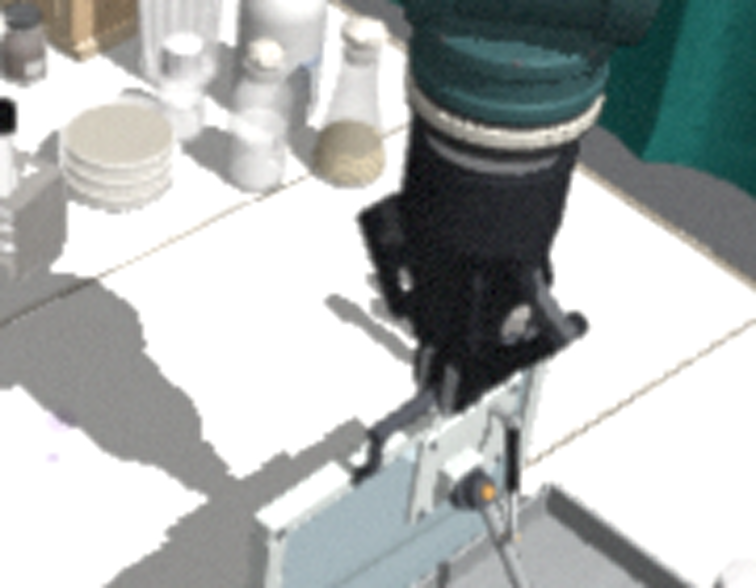

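The shield stands upright with its kickstand reaching over the wall at (515,570) and the gripper holding the bar. The remaining question is whether a few millimetres of gap are left at the wall, so I'll measure on the frame's stile and top rail only.

```bash
cat >chk2.py <<'E'
from h import *
c=np.cos(.0654);si=np.sin(.0654);R=np.array([[c,-si],[si,c]]);e=np.array([.5148,-.4132])
P0=[]
for _ in range(3):
    p,d=eyes.capture('scene');v,u=np.nonzero(d);c0,dd=ray('scene',np.c_[u,v]);P=c0+dd*d[v,u][:,None]
    P0.append(np.c_[(P[:,:2]-e)@R,P[:,2],p[v,u].astype(float)])
A=np.vstack(P0);x,y,z=A[:,:3].T;g=A[:,3:]
fr=(g.min(1)>110)&(g.max(1)-g.min(1)<40)   # pale frame
s=sense();print(s['time'],np.round((s['tcp_pos'][:2]-e)@R*1e3,1),s['tcp_pos'][2],np.round(s['contact_force'],1))
for lo in np.arange(.03,.18,.02):
    r=[]
    for a,b in((-.121,-.1),(-.095,-.02),(.085,.112)):
        k=(x>a)&(x<b)&(abs(y)<.03)&(z>lo)&(z<lo+.02);k2=k&fr
        r+=[k2.sum(),round(np.median(y[k2])*1e3,1) if k2.any() else None,round(np.median(y[k])*1e3,1) if k.any() else None]
    print(round(lo,2),r)
for a,b in((-.138,-.122),(-.1,0),(0,.1),(.112,.135)):
    k=(x>a)&(x<b)&(y<-.002)&(y>-.015)&(z>.008)&(z<.024);print('inner wall face',a,k.sum(),np.round(np.median(y[k])*1e3,1))
E
python3 chk2.py
```

```text
17.4 [-3.8 -9.9] 0.2147740884382138 [-2.7 -1.8 16.9]
0.03 [np.int64(73), np.float64(-2.5), np.float64(-1.1), np.int64(310), np.float64(2.2), np.float64(2.2), np.int64(33), np.float64(-1.1), np.float64(0.0)]
0.05 [np.int64(66), np.float64(-2.4), np.float64(-0.4), np.int64(323), np.float64(2.3), np.float64(2.3), np.int64(26), np.float64(2.4), np.float64(2.3)]
0.07 [np.int64(75), np.float64(-2.0), np.float64(-0.4), np.int64(333), np.float64(2.6), np.float64(2.6), np.int64(26), np.float64(-1.7), np.float64(-1.7)]
0.09 [np.int64(75), np.float64(-2.2), np.float64(0.1), np.int64(355), np.float64(2.8), np.float64(2.8), np.int64(45), np.float64(-1.9), np.float64(-1.9)]
0.11 [np.int64(83), np.float64(-1.9), np.float64(-0.7), np.int64(363), np.float64(3.0), np.float64(3.0), np.int64(88), np.float64(-1.1), np.float64(-1.1)]
0.13 [np.int64(81), np.float64(-1.7), np.float64(-0.1), np.int64(380), np.float64(3.1), np.float64(3.1), np.int64(93), np.float64(-0.3), np.float64(-0.2)]
0.15 [np.int64(106), np.float64(-1.5), np.float64(-0.4), np.int64(162), np.float64(-1.4), np.float64(-1.4), np.int64(17), np.float64(-1.8), np.float64(-1.8)]
0.17 [np.int64(149), np.float64(4.0), np.float64(4.0), np.int64(433), np.float64(4.1), np.float64(3.0), np.int64(0), None, np.float64(11.4)]
inner wall face -0.138 43 -7.4
inner wall face -0.1 316 -7.1
inner wall face 0 219 -7.0
inner wall face 0.112 80 -7.2
```

The frame's back is at y ≈ -2.6 mm at the base and -1.5 mm near the top, on both sides. The wall's outer face measures -3.1 mm. So it is flush within about 0.5 mm and upright within 0.5°. I'll nudge the top slightly towards the tray and settle.

```bash

python3 -m inch '[{"xyz":[0,-0.1,0],"twist":0},{"xyz":[0,-0.05,0],"twist":0},{"xyz":[0,0,0],"twist":0},{"xyz":[0,0,0],"twist":0},{"xyz":[0,0,0],"twist":0}]'
python3 chk2.py; python3 - <<'E'
from h import *
p,d=eyes.capture('top');q=np.load('top0.npz')['p'].astype(int)
df=abs(p.astype(int)-q).max(2)
for n,(u,v) in dict(vial=(225,247),snuf=(198,256),lamp=(143,256),plates=(226,176),plates2=(142,190)).items(): print(n,np.median(df[v-8:v+9,u-8:u+9]))
E
```

```text
time: 18.02
tcp_pos: [0.5117, -0.4246, 0.2147]
tool_rot: [[-0.998, -0.065, 0.002], [-0.065, 0.998, -0.004], [-0.002, -0.004, -1.0]]
contact_force: [-2.8, -1.8, 17.1]
width: 0.0074
finger_force: 53.5
18.175 [ -3.8 -11.2] 0.21464423455446122 [-2.4 -0.6 17.8]
0.03 [np.int64(73), np.float64(-2.9), np.float64(-1.6), np.int64(304), np.float64(2.0), np.float64(2.0), np.int64(32), np.float64(-2.0), np.float64(-1.2)]
0.05 [np.int64(66), np.float64(-2.9), np.float64(-1.4), np.int64(322), np.float64(2.1), np.float64(2.1), np.int64(26), np.float64(2.3), np.float64(1.8)]
0.07 [np.int64(80), np.float64(-2.7), np.float64(-1.4), np.int64(329), np.float64(2.1), np.float64(2.1), np.int64(30), np.float64(-2.6), np.float64(-2.2)]
0.09 [np.int64(75), np.float64(-2.6), np.float64(-1.5), np.int64(348), np.float64(2.1), np.float64(2.1), np.int64(48), np.float64(-2.7), np.float64(-2.7)]
0.11 [np.int64(78), np.float64(-2.6), np.float64(-0.6), np.int64(361), np.float64(2.2), np.float64(2.2), np.int64(91), np.float64(-1.9), np.float64(-1.6)]
0.13 [np.int64(78), np.float64(-2.6), np.float64(-1.1), np.int64(367), np.float64(2.2), np.float64(2.2), np.int64(94), np.float64(-1.5), np.float64(-1.1)]
0.15 [np.int64(110), np.float64(-2.3), np.float64(-1.4), np.int64(168), np.float64(-2.3), np.float64(-2.3), np.int64(13), np.float64(-2.7), np.float64(-2.7)]
0.17 [np.int64(148), np.float64(2.8), np.float64(2.9), np.int64(427), np.float64(3.1), np.float64(2.0), np.int64(0), None, np.float64(9.9)]
inner wall face -0.138 46 -7.0
inner wall face -0.1 308 -7.1
inner wall face 0 223 -6.9
inner wall face 0.112 85 -7.3
vial 67.0
snuf 47.0
lamp 31.0
plates 46.0
plates2 46.0
```

```bash

python3 -m inch '[{"xyz":[0,-0.05,0],"twist":0},{"xyz":[0,0,0],"twist":0},{"xyz":[0,0,0],"twist":0}]'
python3 - <<'E'
from h import *
p,d=eyes.capture('scene');h=p.astype(int);m=(h[...,0]>110)&(h[...,1]<70)&(h[...,2]<70);m[:,:300]=0;m[:150]=0;m[340:]=0
v,u=np.nonzero(m);print('red',u.mean(),v.mean(),m.sum())
c=np.cos(.0654);s=np.sin(.0654);R=np.array([[c,-s],[s,c]])
print(pix('scene',np.r_[R@[.0456,-.079]+[.5148,-.4132],.012]))
p,d=eyes.capture('top');q=np.load('top0.npz')['p']
for n,(u,v) in dict(vial=(225,247),snuf=(198,256),lamp=(143,256),plates=(226,176),plates2=(142,190)).items():
    t=q[v-12:v+13,u-12:u+13];r=cv2.matchTemplate(p[v-22:v+23,u-22:u+23],t,cv2.TM_CCOEFF_NORMED);_,b,_,l=cv2.minMaxLoc(r);print(n,round(b,2),l[0]-10,l[1]-10)
E
```

```text
time: 18.6
tcp_pos: [0.5118, -0.4249, 0.2146]
tool_rot: [[-0.998, -0.065, 0.002], [-0.065, 0.998, -0.004], [-0.002, -0.004, -1.0]]
contact_force: [-3.0, -0.2, 16.9]
width: 0.0075
finger_force: 53.5
red 380.0731707317073 293.1951219512195 41
[[379.90887586 294.37182662]]
vial 0.09 -10 7
snuf 0.1 0 -2
lamp 0.44 0 0
plates 0.92 0 0
plates2 0.83 0 0
```

```bash
python3 - <<'E'
from h import *
p,d=eyes.capture('scene');q=np.load('scene0.npz')['p']
for n,(u,v) in dict(vial=(221,200),snuf=(203,192),lamp=(181,165)).items():
    t=q[v-8:v+9,u-8:u+9];r=cv2.matchTemplate(p[v-18:v+19,u-18:u+19],t,cv2.TM_CCOEFF_NORMED);_,b,_,l=cv2.minMaxLoc(r);print(n,round(b,2),l[0]-10,l[1]-10)
print(job.job_done())
E
```

```text
vial 0.81 0 0
snuf 0.93 0 0
lamp 0.99 0 0
the job is handed in; nothing more can be done
None
```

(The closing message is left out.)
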